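Press a vial stopper home with locking pliers, then release them

ROBOT

A 7-joint arm with a two-finger parallel gripper is mounted at the origin on a cart in front of the work surface, level with it; the furniture and walls round the work are solid. World frame = base frame: x ahead of the robot, y to its left, z up, the work surface at z = 0. Lengths are in m, angles in rad, forces in N, time in s.
With the tool pointing down it reaches from about 0.4 to 0.85 m from the base axis. Payload 10.4 kg.
Tool frame: the origin (TCP) lies midway between the tips of the shut fingers; the grasp point (between the pads) lies 19 mm behind it; z points along the fingers, x is the direction in which the jaws open and shut, and the axes are right-handed (so a half turn about z gives the same grasp; the last joint's range is limited). The gripper opens to 85 mm and grips with 20 to 120 N. Pads are 22 mm wide; open, the fingers measure 114 mm over their backs; the gripper's body (76 mm by 85 mm) begins 54 mm behind the grasp point. The pads swing forward as they close: fully open they stand 13 mm farther back than shut.
Start: joints at [-1.318, 0.332, -0.065, 1.46, 0.022, 1.35, -0.088], TCP at [0.17, 0.601, 0.231] pointing down, gripper open.
Joint ranges: [-2.6, 2.6], [-0.5, 2.12], [-1.47, 1.34], [0.16, 2.42], [-1.27, 4.41], [0.06, 2.06], [-2.6, 2.6]. Speed limits (rad/s): [2.22, 2.22, 2.79, 2.79, 3.14, 3.14, 3.14].

INTERFACE

Orientations are given as a unit quaternion [w, x, y, z].
In Python, from cell import sense, read_camera, get_calibration, finish_job, boxes_of, masks_of, mark_of gives the robot as it stands.
- The arm moves only by the shell command python3 -m jog 'ROWS' [OPENING] [FORCE]. ROWS is JSON, a list that holds one entry, the list of rows, each a list of 6 numbers: the shift along the tool's x, y, z in m, then the turn, a rotation vector about the tool's x, y, z in degrees. In form: [[[dx, dy, dz, ax, ay, az], ...]]. A call has exactly 5 rows; each row shifts and turns the pose as measured when the row begins, along the tool's axes as they then stand; what a row does not reach is not made up. A row lasts 1/8 s, in which the tool goes at most 62.5 mm and 10.7 degrees, less where a joint would pass 70% of its speed; a pose out of reach is approached as far as the arm can. A call is refused whole if a number of a shift passes 0.0625 or a number of a turn 10.7, either way. A call with a gripper value outside its range is refused whole. OPENING is the opening in per cent of the stroke, from 0 (shut) to 100 (fully open), set as the call begins (- or left out, the last holds). The fingers move at their own pace and stop on an object; FORCE is the grip in N (left out, the last holds). Time passes only in rows, so rows that do not move let the fingers close, or fill a call up. It gives the time, the measured TCP pose, the force and the opening at its end, in the units of the state.
- sense(): the state, without advancing time (a new reading comes with each control period).
- read_camera(name): name is "scene" or "top" or "wrist"; returns the picture (480x640x3 uint8, red, green, blue); there is no depth.
- get_calibration(name): a dict with "vfov" (degrees; the focal length in pixels is half the picture's height over the tangent of half this angle, whatever the lens; pixels are square), "cx", "cy" (the principal point, pixels), "extrinsics" (4x4, takes a point from camera to world coordinates). Camera axes: x right, y down, z forward; pixel columns grow to the right and rows downward; lengths in m; the calibration is good to about 2 mm. A picture is of the moment at which its call begins: read the wrist's pose just before it. get_calibration takes no time and is no camera call; for the wrist camera it gives the pose at the moment of the call.
- finish_job(): hands the job in, once; it reports no verdict.
Trained networks look in the newest picture that a camera, given by its name, has taken for a name from the list of things; names that differ only in an ending like _2 or _b are one class to them, and where a whole thing is asked for, a point or a joint stands for the part that bears it (a point fixed in the world has none). Each returns a list of dicts, best first, with "conf" (0 to 1); they miss things now and then, are a little off and sometimes report something else, mostly with a low value. They report only what shows in the picture. A call takes as long as a camera call.
- boxes_of(camera, label): "extent" ([centre column, centre row, width, height] as shares, 0 to 1, of the picture: columns of its width, rows of its height, round what is visible of it).
- masks_of(camera, label): "mask" (480x640 bool, what is visible of it) and "extent" ([centre column, centre row, width, height] as shares, 0 to 1, of the picture: columns of its width, rows of its height, round what is visible of it).
- mark_of(camera, label): "position" ([column, row] as shares, 0 to 1, of the picture: columns of its width, rows of its height: a listed point, or the origin of a listed thing).
The state is a dict: "time_s": time; "joint_positions": joint angles; "qvel": joint speeds; "tau": joint torques, N m; "tcp_pos": TCP position; "orientation": TCP orientation; "contact_force": force on the tool from outside, world axes, zero at the start; "torque": the same for the moment, N m; "opening": finger opening in m.
Only numpy, scipy, OpenCV 4.12 (cv2) and the standard library are available. Lean on these libraries where they do the work, as an engineer would, in place of code of your own. Each camera call takes 0.05 s, during which the arm holds its last target. There are 200 camera calls.

TASK

Two pairs of locking pliers stand on bench stands; one holds a small amber vial with its rubber stopper still standing out. Squeeze the handles of that pair together until they snap over centre and stay locked by themselves with the stopper pressed home, and let go of them. Then press down the steel release lever that has risen behind the handles, so that the pliers spring fully open again, and leave the empty pair alone.

Things in the scene. Friction and masses are not known exactly. Their poses are not given: they have to be found in the camera images.
- press: Stand to be used: grey metal base 265x84x8 mm fixed to the bench, level locking pliers on top, black handles toward the robot, steel jaws round a lying amber vial (23 mm dia.). A like stand with empty jaws, left or right of it, is no part of the job. Origin: on the bench under the pivot; x to the jaws, y across the pliers, z up. Handles: x -32 to -130 mm, z 52 to 68 mm, 9 mm wide each.
- press_squeeze (a point): Where to squeeze: on the stand's centre line midway between the two handles, at their mid height (60 mm over the bench, 80 mm from the pivot); axes as the stand's. The handles here measure 55 mm over their outsides when open, 28 mm locked, and swing alike to both sides. It takes about 9 N a finger; past 4/5 of the travel they snap to the locked stop and stay. Release lever hinge: at x = -32 mm.
- press_lever: Steel release lever, 72 mm long, its free end a thumb pad 24x20x6 mm. Origin: on its hinge, 80 mm over the bench between the handle ends; x toward the jaws, pad centre at x = -60 mm of this frame, z its upper side. Level while the pliers are open; rises with the handles, 0.55 rad (pad 31 mm up) when locked. About 4 N down on the pad, 15 mm or more (to level is fine), springs them open.
- press_handle (a joint): angle of each handle of the pliers to be used, rad: 0 open, 0.136 dead centre, 0.17 locked
- stopper (a joint): how far the rubber stopper (17 mm dia. head on the vial's mouth) has been pressed in, m: 0 to 0.0015 at the start (standing out), 0.006 home. It stays where it is pushed.
- spare_handle (a joint): angle of each handle of the empty pliers on the other stand, rad: 0 open; leave it at 0

How it is judged:
On the way, in this order (a step that is already met when the one before it is completed fails the run):
1. the pliers are squeezed shut by their handles, not by lifting the lever (value of joint press_handle above 0.14 rad and contact force between the fingers and press above 1 N and contact force between the fingers and press_lever below 0.2 N).
2. the pliers are locked over centre with the fingers off them, and the stopper is pressed home (value of joint press_handle above 0.15 rad and value of joint stopper above 0.0045 m and contact force between the fingers and press below 0.5 N), for 0.2 s.
3. the release lever is pressed while the pliers are locked (contact force between any of the fingers, the arm and press_lever above 0.3 N and value of joint press_handle above 0.12 rad).
At the end, for the whole second after the job is handed in: The pliers with the vial are open again (handles within 0.03 rad of fully open), the stopper is home (pressed in by more than 4.5 of its 6 mm) and the empty pliers are open (within 0.03 rad) (value of joint each of press_handle, spare_handle below 0.03 rad and value of joint stopper above 0.0045 m); the robot touches nothing.
It fails at once if the empty pliers are squeezed (value of joint spare_handle above 0.06 rad).
It also fails if it takes over 38 s, if anything falls off the work surface, if the arm or the gripper's body presses on something with over 40 N, if the wrist force passes 120 N, or if a joint passes its speed limit or range.

## Working session

There is one attempt and no reset: what is moved stays moved. The work goes in short steps, Python scripts to look and compute and a shell command to move; the robot and the scene stay as the last step left them, time stands still between calls to the robot, and variables do not carry over. Pictures are saved under pics/ and viewed, about 8 in all and at most 12, crops included, and the job is handed in when it is done.

```bash
mkdir -p pics; ls
cat > h.py <<'E'
import numpy as np,cv2
from cell import *
def ray(cam,px,z):
    c=get_calibration(cam);f=240/np.tan(np.radians(c["vfov"])/2);T=np.array(c["extrinsics"])
    d=T[:3,:3]@np.array([(px[0]-c["cx"])/f,(px[1]-c["cy"])/f,1]);o=T[:3,3]
    return o+d*(z-o[2])/d[2]
def proj(cam,P):
    c=get_calibration(cam);f=240/np.tan(np.radians(c["vfov"])/2);T=np.array(c["extrinsics"])
    p=T[:3,:3].T@(np.array(P)-T[:3,3]);return p[:2]/p[2]*f+[c["cx"],c["cy"]]
def marks(cam,l):
    return [(round(m["conf"],2),np.array(m["position"])*[640,480]) for m in mark_of(cam,l)]
def save(cam,n):
    im=read_camera(cam);cv2.imwrite(f"pics/{n}.png",im[:,:,::-1]);return im
E
python3 - <<'E'
from h import *
np.set_printoptions(precision=4,suppress=True)
a=save("top","top0");b=save("scene","scene0")
cv2.imwrite("pics/both.png",cv2.resize(np.vstack([a,b]),(450,600))[:,:,::-1]) if 0 else None
for l,z in [("press",0),("press_squeeze",.06),("press_lever",.08)]:
  for c in ["top","scene"]:
    for conf,p in marks(c,l): print(l,c,conf,p,ray(c,p,z))
print(sense())
E
```

```text
pics
press top 0.64 [414.528 213.888] [ 0.6592 -0.284   0.    ]
press scene 0.9 [441.984 306.48 ] [ 0.6593 -0.2831  0.    ]
press_squeeze top 0.61 [419.52  248.304] [ 0.5778 -0.2791  0.06  ]
press_squeeze scene 0.95 [422.4   316.992] [ 0.5745 -0.2842  0.06  ]
press_lever top 0.59 [421.12 263.28] [ 0.546  -0.2768  0.08  ]
press_lever scene 0.78 [414.208 318.912] [ 0.549  -0.2821  0.08  ]
{'time_s': 0.4, 'joint_positions': array([-1.3176,  0.3323, -0.0647,  1.4602,  0.0216,  1.3499, -0.0885]), 'qvel': array([ 0.    , -0.0018, -0.0006, -0.001 , -0.0013,  0.0004,  0.0009]), 'tau': array([ -0.0015, -62.4542,   0.0486, -39.1392,   0.0163,   0.0034,
         0.    ]), 'tcp_pos': array([0.1702, 0.6014, 0.2312]), 'orientation': array([ 0.    ,  0.7976,  0.6032, -0.    ]), 'contact_force': array([-0.5832, -0.4578, -0.3747]), 'torque': array([-0.0298,  0.0467,  0.0139]), 'opening': 0.08543103719127607}
```

View pics/top0.png

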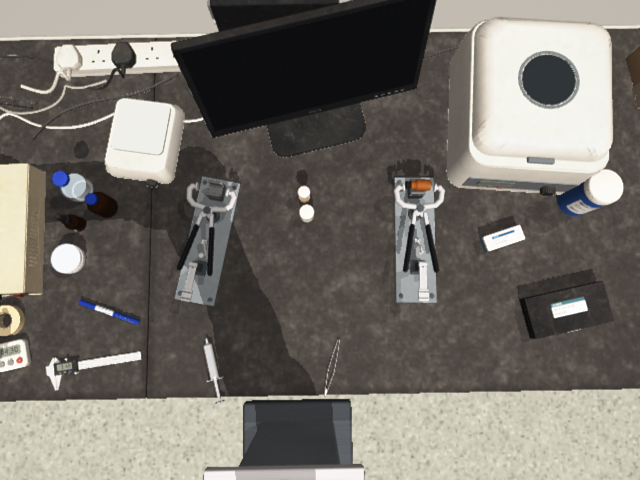

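View pics/scene0.png

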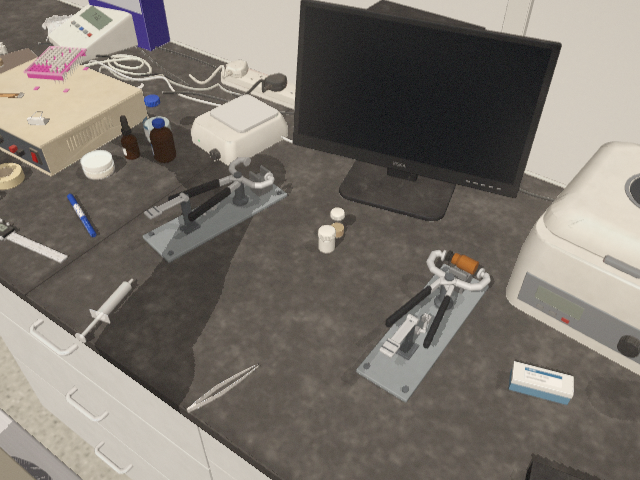

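```bash
cat >> h.py <<'E'
from scipy.spatial.transform import Rotation as R
def delta(P,yaw,s=None):
    "tool-frame shift to P, and turn about tool z so tool x stands at yaw+90"
    s=s or sense();q=s["orientation"];M=R.from_quat(np.roll(q,-1)).as_matrix()
    x=np.array([-np.sin(yaw),np.cos(yaw),0]);z=np.array([0,0,-1.]);G=np.array([x,np.cross(z,x),z]).T
    print("tcp",s["tcp_pos"].round(4),"F",s["contact_force"].round(1),"open",round(s["opening"],4),"t",s["time_s"])
    print("shift",(M.T@(np.array(P)-s["tcp_pos"])).round(4),"turn",np.degrees(R.from_matrix(M.T@G).as_rotvec()).round(2))
E
python3 - <<'E'
from h import *
for p in [(394,178),(396,302),(434,178),(437,302)]: print(p,ray("top",p,.008))
E
python3 -m jog '[[[-0.039,0.045,-0.01,0,0,0],[-0.039,0.045,0,0,0,0],[-0.039,0.045,0,0,0,0],[-0.039,0.045,0,0,0,0],[-0.039,0.045,0,0,0,0]]]' 100 30
python3 -m jog '[[[-0.039,0.045,0,0,0,0],[-0.039,0.045,0,0,0,0],[-0.039,0.045,0,0,0,0],[-0.039,0.045,0,0,0,0],[-0.039,0.045,0,0,0,0]]]'
python3 -c "
from h import *
delta([.56,-.28,.23],-.03);print(sense()['joint_positions'])"
```

```text
(394, 178) [ 0.7362066  -0.24238018  0.008     ]
(396, 302) [ 0.47404571 -0.23590669  0.008     ]
(434, 178) [ 0.73458803 -0.32749183  0.008     ]
(437, 302) [ 0.472484   -0.32015604  0.008     ]
time_s: 1.02
tcp_pos: [0.3351, 0.3488, 0.2405]
orientation: [-0.001, 0.795, 0.606, -0.0]
contact_force: [0.8, 0.3, 0.8]
opening: 0.0854
time_s: 1.65
tcp_pos: [0.5048, 0.0924, 0.2416]
orientation: [-0.001, 0.795, 0.607, 0.002]
contact_force: [1.1, 0.2, -0.2]
opening: 0.0858
tcp [0.5048 0.0924 0.2416] F [ 1.1  0.2 -0.2] open 0.0858 t 1.65
shift [-0.3447  0.1515  0.01  ] turn [  0.1   -0.29 -13.59]
[-0.68181939  0.06660094  0.43724882  1.76159746 -0.03328636  1.31617582
  1.06648636]
```

```bash
python3 -m jog '[[[-0.055,0.024,0,0,0,0],[-0.055,0.024,0,0,0,0],[-0.055,0.024,0,0,0,0],[-0.055,0.024,0,0,0,0],[-0.055,0.024,0,0,0,0]]]'
python3 -m jog '[[[-0.055,0.024,0,0,0,0],[0,0,0,0,0,-7],[0,0,0,0,0,-6.6],[0,0,0,0,0,0],[0,0,0,0,0,0]]]'
python3 - <<'E'
from h import *
np.set_printoptions(precision=4,suppress=True)
delta([.577,-.281,.12],-.026);print(sense()['joint_positions'])
a=save("wrist","w1")
for l,z in [("press",0),("press_squeeze",.06),("press_lever",.08)]:
  for c in ["wrist"]:
    for conf,p in marks(c,l): print(l,c,conf,p,ray(c,p,z))
E
```

```text
time_s: 2.28
tcp_pos: [0.5501, -0.2133, 0.2416]
orientation: [-0.0, 0.794, 0.608, 0.004]
contact_force: [0.5, -0.5, -0.2]
opening: 0.0852
time_s: 2.9
tcp_pos: [0.5575, -0.2809, 0.2407]
orientation: [0.001, 0.718, 0.696, 0.003]
contact_force: [1.5, 0.2, -0.6]
opening: 0.0853
tcp [ 0.5575 -0.2809  0.2407] F [ 1.5  0.2 -0.6] open 0.0853 t 2.9
shift [0.0002 0.0189 0.1208] turn [ 0.29 -0.13 -0.32]
[-0.1171  0.3682  0.6725  1.4848 -0.2356  1.3659  2.1092]
press wrist 0.56 [317.504 283.68 ] [ 0.6574 -0.2853  0.    ]
press_squeeze wrist 0.6 [315.072 231.408] [ 0.5782 -0.285   0.06  ]
press_lever wrist 0.9 [322.176 199.2  ] [ 0.5447 -0.2779  0.08  ]
```

View pics/w1.png

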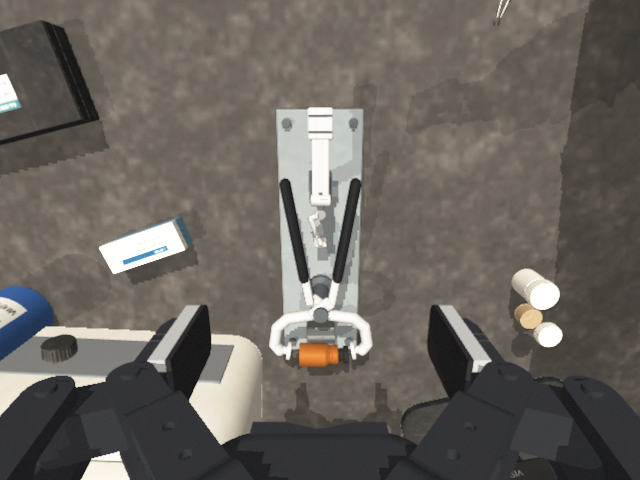

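```bash
python3 - <<'E'
from h import *
print(np.array(get_calibration("wrist")["extrinsics"])[:3,3])
for p in [(320.9,231)]: print(ray("wrist",p,.06))
print(ray("wrist",(320,116),.083))
delta([.578,-.280,.034],-.026)
E
python3 -m jog '[[[0.001,0.02,0.02,0,0,0],[0,0,0.05,0,0,0],[0,0,0.03,0,0,0],[0,0,0.0,0,0,0],[0,0,0,0,0,0]]]'
python3 - <<'E'
from h import *
delta([.578,-.280,.034],-.026)
save("wrist","w2")
E
```

```text
[ 0.48037696 -0.27948138  0.38244635]
[ 0.57796567 -0.27973517  0.06      ]
[ 0.47972129 -0.27785636  0.083     ]
tcp [ 0.5575 -0.2808  0.2407] F [-0.7 -0.  -0.3] open 0.0856 t 3.1
shift [0.0009 0.0194 0.2068] turn [ 0.29 -0.13 -0.22]
time_s: 3.72
tcp_pos: [0.5804, -0.2794, 0.1409]
orientation: [0.003, 0.718, 0.696, 0.004]
contact_force: [-0.4, -0.1, 0.3]
opening: 0.0856
tcp [ 0.5804 -0.2794  0.1409] F [-0.4 -0.1  0.3] open 0.0856 t 3.725
shift [-0.0008 -0.0033  0.1068] turn [ 0.51 -0.08 -0.28]
```

View pics/w2.png

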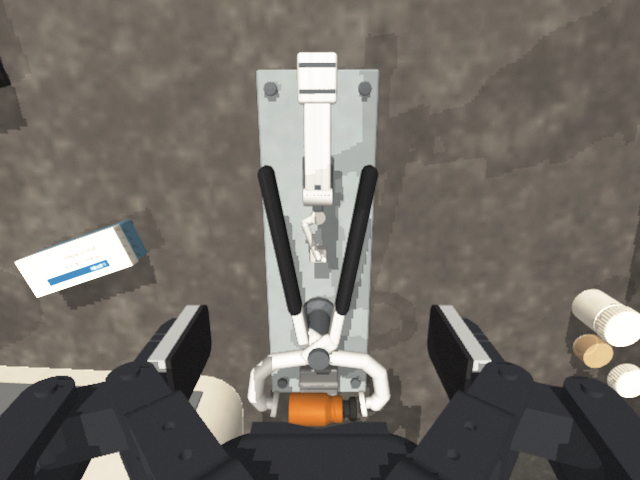

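```bash
python3 -m jog '[[[-0.001,-0.003,0.045,0.5,0,0],[0,0,0.045,0,0,0],[0,0,0.015,0,0,0],[0,0,0.0,0,0,0],[0,0,0,0,0,0]]]'
python3 - <<'E'
from h import *
delta([.578,-.280,.034],-.026)
E
```

```text
time_s: 4.4
tcp_pos: [0.5835, -0.2824, 0.0428]
orientation: [0.005, 0.718, 0.696, 0.004]
contact_force: [0.3, 0.1, 0.5]
opening: 0.0853
tcp [ 0.5835 -0.2824  0.0428] F [0.3 0.1 0.5] open 0.0853 t 4.4
shift [ 0.0023 -0.0057  0.0087] turn [ 0.75  0.11 -0.25]
```

```bash
python3 -m jog '[[[0.002,-0.006,0.009,0.75,0,0],[0,0,0,0,0,0],[0,0,0,0,0,0],[0,0,0.0,0,0,0],[0,0,0,0,0,0]]]' 25 35
python3 -m jog '[[[0,0,0,0,0,0],[0,0,0,0,0,0],[0,0,0,0,0,0],[0,0,0.0,0,0,0],[0,0,0,0,0,0]]]' 25 35
python3 - <<'E'
from h import *
delta([.578,-.280,.034],-.026)
E
```

```text
time_s: 5.03
tcp_pos: [0.5776, -0.2801, 0.0365]
orientation: [0.001, 0.718, 0.696, -0.0]
contact_force: [0.7, -0.0, -1.7]
opening: 0.0269
time_s: 5.65
tcp_pos: [0.5776, -0.2801, 0.0365]
orientation: [0.001, 0.718, 0.696, -0.0]
contact_force: [-0.2, -0.1, 0.4]
opening: 0.027
tcp [ 0.5776 -0.2801  0.0365] F [-0.2 -0.1  0.4] open 0.027 t 5.65
shift [0.0002 0.0004 0.0025] turn [ 0.03  0.09 -0.23]
```

```bash
python3 -m jog '[[[0,0,0,0,0,0],[0,0,0,0,0,0],[0,0,0,0,0,0],[0,0,0.0,0,0,0],[0,0,0,0,0,0]]]' 100
python3 -m jog '[[[0,0,0,0,0,0],[0,0,-0.03,0,0,0],[0,0,-0.04,0,0,0],[0,0,-0.05,0,0,0],[0,0,0,0,0,0]]]'
python3 - <<'E'
from h import *
delta([.49,-.278,.15],-.026)
save("wrist","w3");
s=save("scene","s3");cv2.imwrite("pics/s3c.png",cv2.resize(s[210:420,330:610],None,fx=2.5,fy=2.5)[:,:,::-1])
E
```

```text
time_s: 6.28
tcp_pos: [0.5782, -0.2804, 0.0369]
orientation: [0.001, 0.718, 0.696, -0.0]
contact_force: [-0.2, -0.7, 0.1]
opening: 0.0854
time_s: 6.9
tcp_pos: [0.5776, -0.2801, 0.1599]
orientation: [0.001, 0.718, 0.696, -0.0]
contact_force: [-0.8, 0.3, -0.3]
opening: 0.0854
tcp [ 0.5776 -0.2801  0.1599] F [-0.8  0.3 -0.3] open 0.0854 t 6.9
shift [-0.0005 -0.0876  0.0099] turn [ 0.03  0.11 -0.26]
```

View pics/w3.png

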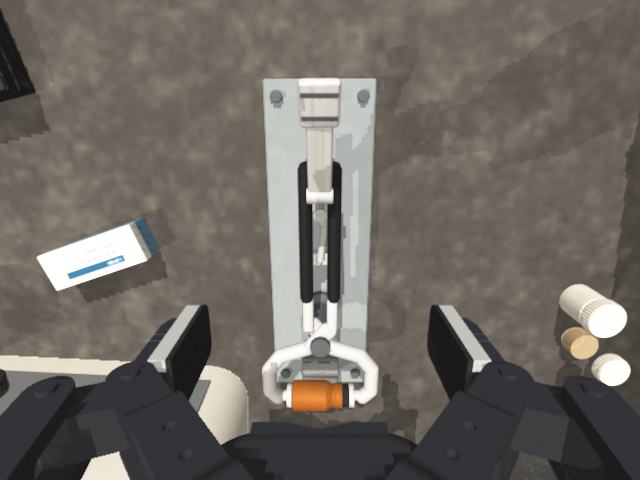

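View pics/s3c.png

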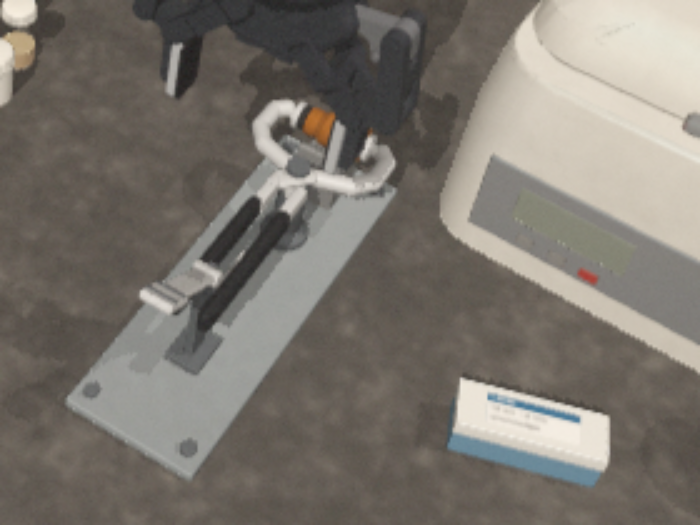

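```bash
python3 -m jog '[[[0,-0.045,0,0,0,0],[0,-0.043,0,0,0,0],[0,0,0,0,0,0],[0,0,0.0,0,0,0],[0,0,0,0,0,0]]]' 0
python3 - <<'E'
from h import *
read_camera("wrist")
for conf,p in marks("wrist","press_lever"): print(conf,p,ray("wrist",p,.08))
delta([.49,-.278,.09],-.026); save("wrist","w4")
E
```

```text
time_s: 7.62
tcp_pos: [0.4843, -0.2739, 0.1502]
orientation: [-0.006, 0.717, 0.697, -0.004]
contact_force: [-0.3, 0.3, -0.1]
opening: 0.0001
tcp [ 0.4844 -0.2738  0.1503] F [-0.1 -0.4 -0.3] open -0.0001 t 7.725
shift [-0.0041  0.0065  0.0602] turn [-0.78 -0.11 -0.09]
```

View pics/w4.png

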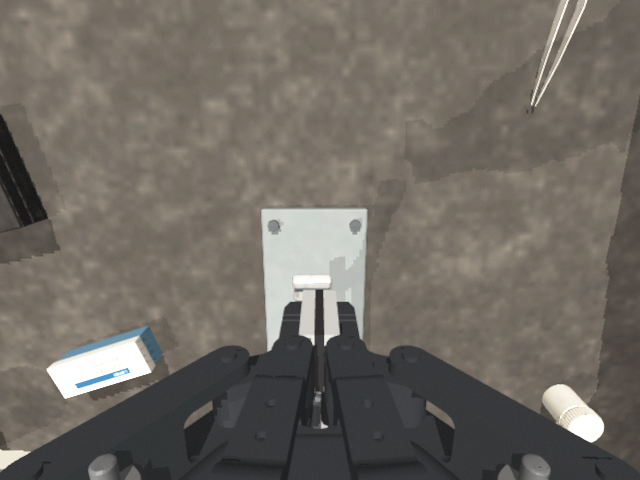

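```bash
python3 -m jog '[[[-0.004,0.006,0,-0.8,0,0],[0,0,0.015,0,0,0],[0,0,0.01,0,0,0],[0,0,0.01,0,0,0],[0,0,0.008,0,0,0]]]'
python3 - <<'E'
from h import *
delta([.49,-.278,.09],-.026)
E
```

```text
time_s: 8.4
tcp_pos: [0.4907, -0.2786, 0.1041]
orientation: [-0.0, 0.717, 0.697, 0.001]
contact_force: [-0.1, 0.8, -0.8]
opening: -0.0003
tcp [ 0.4907 -0.2786  0.1041] F [-0.1  0.8 -0.8] open -0.0003 t 8.4
shift [ 0.0005 -0.0007  0.0141] turn [ 0.03 -0.08 -0.1 ]
```

```bash
python3 -m jog '[[[0,0,0.007,0,0,0],[0,0,0.007,0,0,0],[0,0,0.003,0,0,0],[0,0,0,0,0,0],[0,0,0,0,0,0]]]'
python3 - <<'E'
from h import *
delta([.49,-.278,.09],-.026)
s=save("scene","s5");cv2.imwrite("pics/s5c.png",cv2.resize(s[210:420,330:610],None,fx=2.5,fy=2.5)[:,:,::-1])
E
```

```text
time_s: 9.02
tcp_pos: [0.4907, -0.2783, 0.0854]
orientation: [-0.0, 0.717, 0.697, 0.001]
contact_force: [0.6, -0.5, 0.4]
opening: -0.0001
tcp [ 0.4907 -0.2783  0.0854] F [ 0.6 -0.5  0.4] open -0.0001 t 9.025
shift [ 0.0003 -0.0008 -0.0046] turn [ 0.01 -0.08 -0.09]
```

View pics/s5c.png

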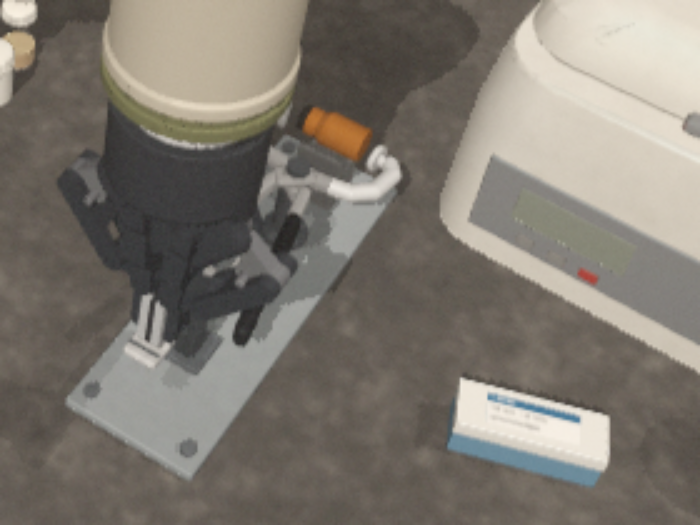

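Sprung open: the jaws are off the vial and the lever is level. I'll retreat and check.

```bash
python3 -m jog '[[[0,0,-0.03,0,0,0],[0,0,-0.05,0,0,0],[0,0,-0.05,0,0,0],[0,-0.03,-0.03,0,0,0],[0,0,0,0,0,0]]]'
python3 -m jog '[[[0,0,0,0,0,0],[0,0,0,0,0,0],[0,0,0,0,0,0],[0,0,0,0,0,0],[0,0,0,0,0,0]]]'
python3 - <<'E'
from h import *
delta([.49,-.278,.25],-.026)
w=save("wrist","w6");s=save("scene","s6")
cv2.imwrite("pics/s6c.png",np.hstack([cv2.resize(s[120:420,120:610],(790,484))])[:,:,::-1])
E
```

```text
time_s: 9.7
tcp_pos: [0.46, -0.2781, 0.2515]
orientation: [0.0, 0.717, 0.697, 0.001]
contact_force: [-0.5, -0.2, -0.1]
opening: 0.0001
time_s: 10.32
tcp_pos: [0.4606, -0.2768, 0.2488]
orientation: [-0.001, 0.716, 0.698, -0.0]
contact_force: [0.3, 0.3, -0.1]
opening: -0.0002
tcp [ 0.4606 -0.2768  0.2488] F [ 0.3  0.3 -0.1] open -0.0002 t 10.325
shift [-0.0004  0.0295 -0.0013] turn [-0.15 -0.09 -0.01]
```

View pics/s6c.png

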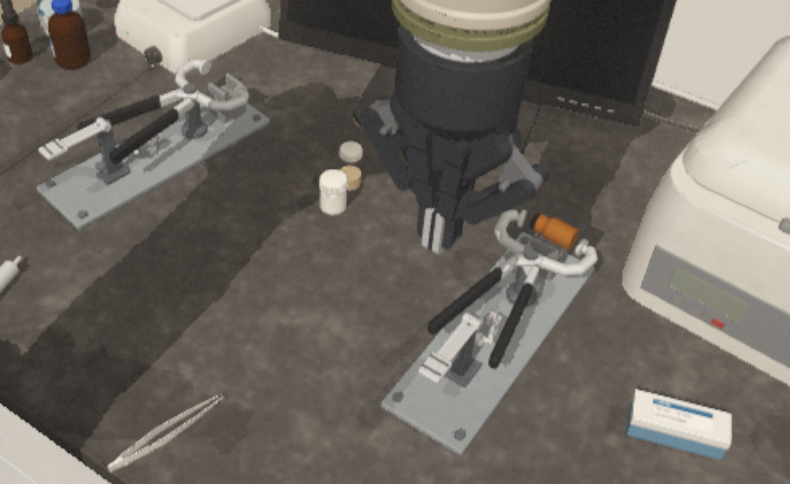

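View pics/w6.png

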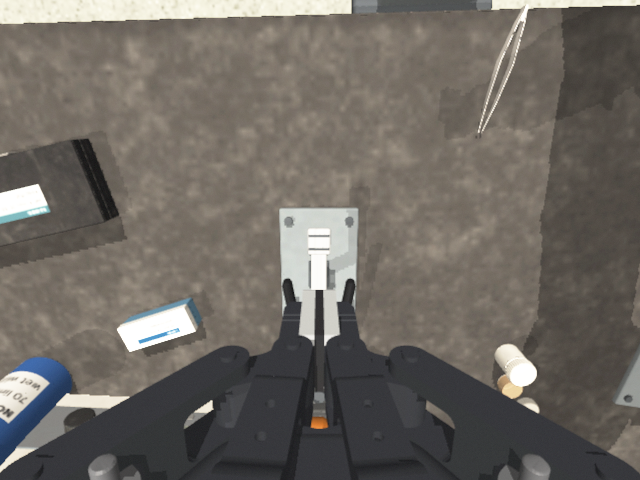

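The scene crop shows the pliers at (530,262) wide open with the lever level at (445,350). The vial is still in the stand at (558,230), the spare pair at (160,110) is open, and the arm is clear of everything.

```bash
python3 -c "
from cell import *
print(finish_job())"
```

```text
the job is handed in; nothing more can be done
None
```

I squeezed the right-hand pliers, the pair with the vial, until they snapped shut and stayed locked. I then let go and pressed the release lever with shut fingers, and they sprang open again. The job was handed in at about 10.4 s, and no verdict was reported.

- **Locking:** with the handles gripped, the opening read 27 mm, against 28 mm expected when locked. After I let go, the wrist and scene pictures showed the handles still closed and the lever raised.
- **Release:** I lowered the fingertips onto the lever pad until it was level. The next pictures showed the handles wide open again and the lever level.
- **End state:** the vial was still in its stand, the empty pliers were open and untouched, and the arm stood clear with under 1 N on the wrist.
- **Not confirmed:** I did not measure how far the stopper went in; I take it to be home because the jaws reached the locked stop. The force reading just after the release was only noise, so it did not show the lever press. After I raised the arm, one network query for the lever found nothing because the fingers covered it, so I relied on the picture and the geometry.

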